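# Measure an umbrella shaft on the length gauge

### The arm

A 6-joint arm with a two-finger parallel gripper is mounted at the origin on the work surface. World frame = base frame: x ahead of the robot, y to its left, z up, the work surface at z = 0. Lengths are in m, angles in degrees, forces in N, time in s.
With the tool pointing down it reaches from about 0.35 to 0.875 m from the base axis. Payload 4.2 kg.
Tool frame: the origin (TCP) lies on the centre line of the jaws, within the pads' length; the fingertips stand r.tip_extent ahead of it and the grasp point (between the pads) lies 11 mm behind it (r.tip_extent is the distance from the TCP to the fingertips, in m); z points along the fingers, y is the line along which they close (so a half turn about z gives the same grasp; the last joint's range is limited). The gripper opens to 87 mm and grips with 3 to 60 N. Pads are 19 mm wide; open, the fingers measure 117 mm over their backs; the gripper's body (75 mm by 190 mm) begins 51 mm behind the grasp point.
Start: joints at [14.817, 22.042, 0.453, 0, -68.411, -14.817], TCP at [0.625, 0, 0.231] pointing down, gripper open.
Joint ranges: [-179.83, 179.83], [-69.29, 118.12], [-61.27, 80.66], [-181.25, 117.63], [-171.15, -9.14], [-177.46, 177.46]. Speed limits (degrees/s): [159.86, 159.86, 180, 180, 180, 180].

### API

Orientations are given as a 3x3 rotation matrix whose columns are the frame's x, y, z axes.
In Python, from station import r gives the robot as it stands.
- The arm moves only by the shell command python3 -m jog 'ROWS'. ROWS is text: rows parted by semicolons, each of 5 numbers parted by spaces: the opening, from 0 (shut) to 1 (fully open), then the shift along the world's x, y, z in mm, then the turn about the world's z in degrees. In form: hand dx dy dz roll; .... A call has 1 to 5 rows; each row shifts and turns the commanded pose from where the row before left it; what a row does not reach is not made up. A row lasts 1/8 s, in which the tool goes at most 62.5 mm and 10.7 degrees, less where a joint would pass 70% of its speed; a pose out of reach is approached as far as the arm can. A call is refused whole if a number of a shift passes 62.5 or a number of a turn 10.7, either way. A call with a gripper value outside its range is refused whole. The fingers move at their own pace and stop on an object; the grip force is fixed at half the most. Time passes only in rows, so rows that do not move let the fingers close. It gives the time, the measured TCP pose, the force, the opening and the grip force at its end, in the units of the state.
- r.sense(): the state, without advancing time (a new reading comes with each control period).
- r.capture(name): name is "scene" or "side" or "wrist"; returns a dict with "pixels" (480x640x3 uint8, red, green, blue), "fovy" (degrees; the focal length in pixels is half the picture's height over the tangent of half this angle, whatever the lens; pixels are square), "cx", "cy" (the principal point, pixels), "k1" (the pictures are not rectified: a ray, as slopes to the right and down, at radius r is drawn at 1 + k1 r^2 times it, then the intrinsics apply), "origin" and "orientation" of the camera in the world; the wrist camera has in their place "T_tool_cam" (4x4, takes a point from camera to tool coordinates, whose origin is the TCP and whose axes are the flange's). Camera axes: x right, y down, z forward; pixel columns grow to the right and rows downward; lengths in m; the calibration is good to about 2 mm. A picture is of the moment at which its call begins: read the wrist's pose just before it. There is no depth.
- r.finish_job(): hands the job in; it is judged then, once.
The state is a dict: "time_s": time; "joints": joint angles; "joint_velocities": joint speeds; "effort": joint torques, N m; "tcp_pos": TCP position; "ee_rot": TCP orientation; "wrist_force": force on the tool from outside, world axes, zero at the start; "moment": the same for the moment, N m; "gripper_width": opening from 0.0 (shut) to 1.0 (fully open); "gripper_force": force on a finger pad.
Only numpy, scipy, OpenCV 4.12 (cv2) and the standard library are available. Lean on these libraries where they do the work, as an engineer would, in place of code of your own. Each camera call takes 0.05 s, during which the arm holds its last target. There are 200 camera calls.

### The job

Take the length of the black six-sided umbrella shaft on the aluminium gauge by pushing only: the shaft must end up lying along the steel fence at the back of the bed with its left end butted against the dark stop block, and the red cursor slid along until its jaw touches the shaft's right end. Push gently with the fingertips, keep the shaft down on the bed (do not lift it), and leave everything else on the gauge and table where it is.

Things in the scene. Friction and masses are not known exactly. Their poses are not given: they have to be found in the camera images.
- gauge: aluminium length gauge, fixed, turned up to 0.25 rad. Origin on the table; own x points away from the robot to the fence, own y along the fence to the stop block (robot's left). Bed 12 mm above the table, x -95 to +80 mm, y -220 to +220 mm. Fence: steel bar, x 30 to 42 mm, 10 mm above the bed, white scale on it. Behind it a guide rod with end holders, up to 46 mm above the table
- zero_corner (a point): point on the bed surface where the fence's near face meets the stop block's measuring face; axes as the gauge's. The dark steel stop block reaches 60 mm from here to -x, 20 mm to +y, and 28 mm above the bed. The shaft belongs on the -x side (in front of the fence) and -y side (right of the block) of this point
- shaft: loose black hexagonal metal tube, 14 mm across flats, 16.2 mm over the corners, 180 mm long, about 85 g, lying on a flat on the bed, askew, away from fence and stop; origin at the middle of its underside, own y along its length. It slides at well under 1.5 N; against the fence its axis is 8.1 mm from the fence's face
- shaft_end_a (a point): centre of the shaft's left end face (its +y end, the one that goes to the stop block), 7 mm above the bed when lying
- shaft_end_b (a point): centre of the shaft's right end face (its -y end, the one that the cursor's jaw meets), 7 mm above the bed when lying
- cursor (a joint): travel in m of the red cursor along the gauge's +y (left, towards the stop block); 0 at its right-hand end, where its jaw face is 360 mm from the stop block: that distance is 0.360 minus this value. It drags with about 2 N and stays where it is left
- cursor_face (a point): point on the measuring (left, +y) face of the cursor's jaw, 7 mm above the bed, 8.1 mm in front of the fence; axes as the gauge's. The jaw is a red plate 12 mm thick along y, 1 to 47 mm in front of the fence, 1.5 to 34.5 mm above the bed. Its right face, 12 mm to -y of this point, is free to push on. The cursor's block behind the fence is 40 mm long, 35 mm above the bed
- ferrule: small brass umbrella ferrule, 19 mm wide at the foot, 28 mm tall, standing on the near right part of the gauge bed; origin under its centre. A bystander
- runner: grey plastic runner collar, 28 mm across, 22 mm tall, standing on the near left corner of the gauge bed; origin under its centre. A bystander
- grip: dark wooden umbrella handle, 35 mm across, 88 mm tall, standing on the table right of the gauge; origin under its centre. A bystander
- pliers: pliers with red handles, 165 mm long, 14 mm high, lying on the table left of the gauge; origin under the pivot area. A bystander
- spray: white and blue spray can, 52 mm across, 170 mm tall, left of the gauge towards the back; origin under its centre. A bystander
- pump_bottle: clear pump bottle with a blue band, 66 mm across, 178 mm tall, right of the gauge towards the back; origin under its centre. A bystander
- tape_roll: red roll of tape, 68 mm across, 24 mm high, lying on the table to the right near the robot; origin under its centre. A bystander

How it is judged:
By the outcome, as a careful person would: the job done as asked, in the order asked, and still so for the second after the job is handed in, with the robot touching nothing.
It also fails if it takes over 64 s, if anything falls off the work surface, if the arm or the gripper's body presses on something with over 40 N, if the wrist force passes 120 N, or if a joint passes its speed limit or range.

## Working session

There is one attempt and no reset: what is moved stays moved. The work goes in short steps, Python scripts to look and compute and a shell command to move; the robot and the scene stay as the last step left them, time stands still between calls to the robot, and variables do not carry over. Pictures are saved under pics/ and viewed, at most 10 in all, crops included, and the job is handed in when it is done.

```bash
ls; mkdir -p pics
cat > h.py <<'E'
import numpy as np,cv2
from station import r
def cap(n):
    s=r.sense(); c=r.capture(n)
    if n=='wrist':
        T=np.eye(4);T[:3,:3]=s['ee_rot'];T[:3,3]=s['tcp_pos'];T=T@np.array(c['T_tool_cam'])
        c['origin'],c['orientation']=T[:3,3],T[:3,:3]
    c['origin']=np.array(c['origin']);c['orientation']=np.array(c['orientation'])
    return c
def K(c):
    f=240/np.tan(np.radians(c['fovy'])/2)
    return np.array([[f,0,c['cx']],[0,f,c['cy']],[0,0,1.]]),np.array([c['k1'],0,0,0.])
def px2w(c,uv,z):
    k,d=K(c);p=cv2.undistortPoints(np.array(uv,float).reshape(-1,1,2),k,d).reshape(-1,2)
    v=np.c_[p,np.ones(len(p))]@c['orientation'].T
    return c['origin']+v*((z-c['origin'][2])/v[:,2])[:,None]
def w2px(c,P):
    k,d=K(c);R=c['orientation'].T
    return cv2.projectPoints(np.array(P,float).reshape(-1,1,3),cv2.Rodrigues(R)[0],-R@c['origin'],k,d)[0].reshape(-1,2)
E
python3 - <<'E'
from h import *
import pickle
print(r.tip_extent,r.sense())
for n in('scene','wrist','side'):
    c=cap(n);pickle.dump(c,open(n+'.pkl','wb'));cv2.imwrite(f'pics/{n}0.png',c['pixels'][:,:,::-1]);print(n,c['origin'],c['fovy'])
E
```

```text
pics
0.008 {'time_s': 0.0, 'joints': array([ 1.48164369e+01,  2.20919105e+01,  3.79303444e-01, -2.90707979e-02,
       -6.84118011e+01, -1.48168058e+01]), 'joint_velocities': array([ 0.02419222,  0.06415921, -0.10447759, -0.0576065 ,  0.01396379,
       -0.02349101]), 'effort': array([ 5.69075401e-04, -3.90661991e+01,  1.87403029e+01,  4.22001421e+00,
        1.09914420e-02, -1.81494070e-04]), 'tcp_pos': array([6.24408123e-01, 1.69818912e-05, 2.29444022e-01]), 'ee_rot': array([[-1.93523622e-04, -9.99997518e-01, -2.21973957e-03],
       [-9.99999976e-01,  1.93744176e-04, -9.91457998e-05],
       [ 9.95756153e-05,  2.21972034e-03, -9.99997531e-01]]), 'wrist_force': array([0.03804043, 0.04109231, 0.89587878]), 'moment': array([-0.03738353, -0.00843039,  0.03714769]), 'gripper_force': 0.0, 'gripper_width': 0.9979477046156947}
scene [ 0.905884   -0.57737287  0.89660051] 51.358364562832534
wrist [ 0.62473295 -0.0682817   0.38367369] 68.74130053229544
side [-0.06855717  1.05617382  1.01031989] 42.12939535063728
```

View pics/scene0.png

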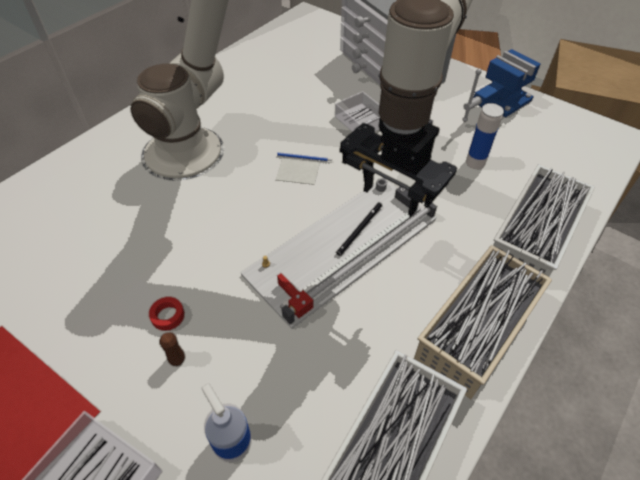

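View pics/wrist0.png

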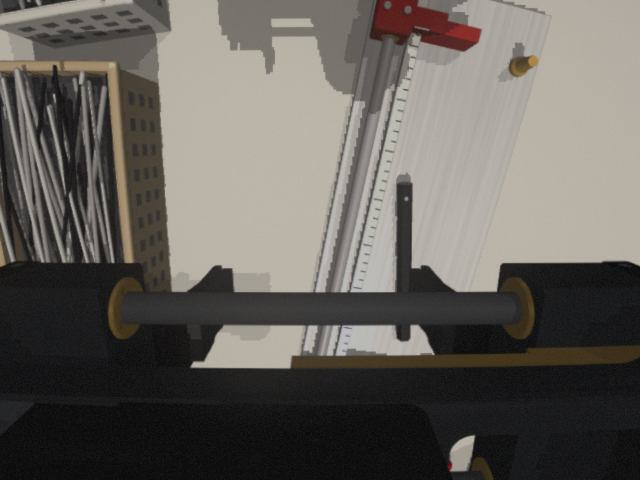

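View pics/side0.png

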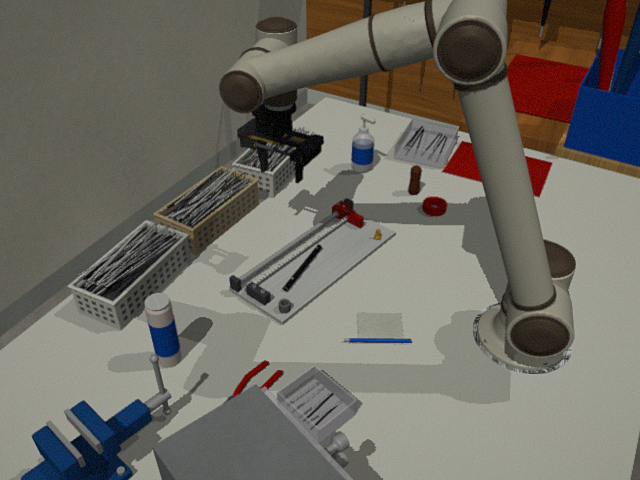

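Scene, wrist and side views: the shaft lies askew mid-bed (wrist: ends near (405,180) and (404,338)). The cursor is at the right end and the stop block at the left (side: ~(260,292)). I'll enlarge the side view for fitting.

Run:
```python
import cv2
i=cv2.imread('pics/side0.png')[190:325,220:400]
cv2.imwrite('pics/side0c.png',cv2.resize(i,None,fx=4,fy=4,interpolation=cv2.INTER_CUBIC))
```

```text
(no output)
```

View pics/side0c.png

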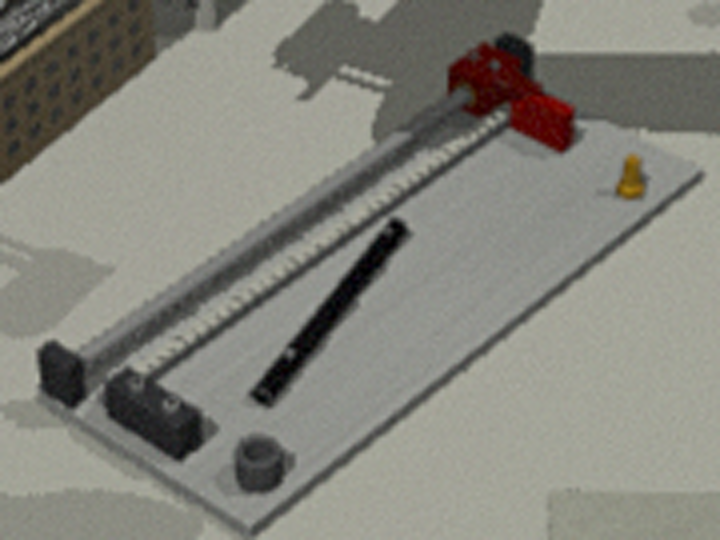

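```bash
cat > fit.py <<'E'
from h import *
import pickle
from scipy.optimize import least_squares
S=pickle.load(open('side.pkl','rb'));W=pickle.load(open('wrist.pkl','rb'))
cr=lambda a:(np.array(a,float)+.5)/4-.5+[220,190]
near_r=[px2w(S,[cr([702,174])],.012)[0],px2w(W,[[550,14]],.012)[0]]
nl=px2w(S,[cr([252,526])],.012)[0]; fl=px2w(S,[cr([40,394])],.012)[0]
print('nr',near_r,'nl',nl,'fl',fl)
def G(p,P):
    P=np.atleast_2d(np.array(P,float));c,s=np.cos(p[2]),np.sin(p[2])
    return np.c_[p[0]+c*P[:,0]-s*P[:,1],p[1]+s*P[:,0]+c*P[:,1]]
def inv(p,X):
    X=np.atleast_2d(X)[:,:2]-p[:2];c,s=np.cos(p[2]),np.sin(p[2])
    return np.c_[c*X[:,0]+s*X[:,1],-s*X[:,0]+c*X[:,1]]
obs=np.array([near_r[0][:2],near_r[1][:2],nl[:2],fl[:2]])
mod=[[-.095,-.22],[-.095,-.22],[-.095,.22],[.08,.22]]
f=least_squares(lambda p:(G(p,mod)-obs).ravel(),[.65,0,0]);p=f.x
print('gauge',p,'res mm',f.fun.reshape(-1,2)*1e3)
mm=lambda X:np.round(inv(p,X)*1e3,1)
print('stop top corners nearright,nearleft?',mm(px2w(S,[cr([203,420]),cr([183,438]),cr([108,383]),cr([133,368])],.040)))
print('shaft S axis ends top',mm(px2w(S,[cr([264,392]),cr([398,226])],.026)))
print('shaft W ends top',mm(px2w(W,[[405,182],[403.5,340]],.026)), px2w(W,[[405,182],[403.5,340]],.026))
print('jaw top tip W',mm(px2w(W,[[480,30],[475,48],[412,38]],.0465)))
print('fence top near edge W',mm(px2w(W,[[417,40],[352,357]],.022)))
print('ferr,runner S',mm(px2w(S,[cr([632,160])],.04)),mm(px2w(S,[cr([260,445])],.034)))
np.save('g.npy',p)
E
python3 fit.py
python3 - <<'E'
import cv2
i=cv2.imread('pics/wrist0.png')[0:360,290:560]
cv2.imwrite('pics/w0c.png',cv2.resize(i,None,fx=1.65,fy=1.65,interpolation=cv2.INTER_CUBIC))
E
```

```text
nr [array([ 0.39653088, -0.19143568,  0.012     ]), array([ 0.39916416, -0.19710311,  0.012     ])] nl [0.48165592 0.23383122 0.012     ] fl [0.64881688 0.20381671 0.012     ]
gauge [ 0.53188967  0.00270282 -0.18792298] res mm [[ 0.93117701 -4.24047773]
 [-1.70210067  1.42695745]
 [-1.99356706  2.74614987]
 [ 2.76449072  0.06737041]]
stop top corners nearright,nearleft? [[-33.3 193.6]
 [-35.1 211.8]
 [ 30.1 206.9]
 [ 28.4 188.1]]
shaft S axis ends top [[-32.9 142.4]
 [  8.8 -28.2]]
shaft W ends top [[ 12.9 -34. ]
 [-29.8 141.1]] [[ 0.53822102 -0.03308303  0.026     ]
 [ 0.52902909  0.14690873  0.026     ]]
jaw top tip W [[ -15.9 -178.6]
 [ -15.5 -163.3]
 [  42.  -159.7]]
fence top near edge W [[  32.4 -166.7]
 [  22.9  176.1]]
ferr,runner S [[ -73.  -166.6]] [[-67.5 183.1]]
```

View pics/w0c.png

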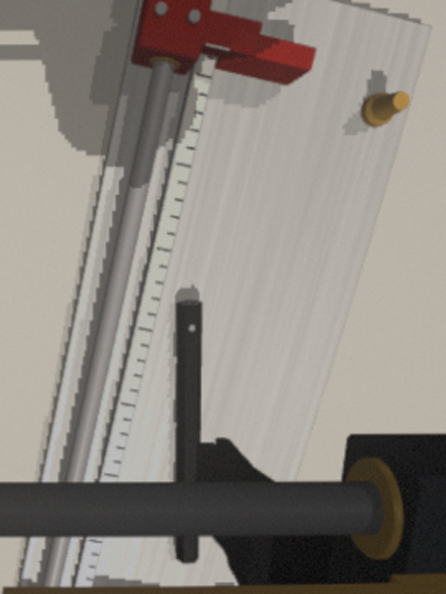

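Wrist crop: a 10 mm scale, the shaft's right end and the cursor jaw are clear, but the left half is hidden. I'll move to see the stop end.

```bash
python3 -m jog '0 -20 50 30 0; 0 -20 55 30 0; 0 -20 55 20 0; 0 -20 55 20 0; 0 -20 55 0 0'; python3 -m jog '0 0 0 0 0; 0 0 0 0 0;0 0 0 0 0'
python3 - <<'E'
from h import *
import pickle
c=cap('wrist');pickle.dump(c,open('w1.pkl','wb'));cv2.imwrite('pics/w1.png',c['pixels'][:,:,::-1])
E
```

```text
time_s: 0.78
tcp_pos: [0.5256, 0.2692, 0.3311]
ee_rot: [[0.0, -1.0, 0.003], [-1.0, -0.0, 0.002], [-0.002, -0.003, -1.0]]
wrist_force: [0.5, -0.7, -0.3]
gripper_width: 0.517
gripper_force: 0.0
time_s: 1.15
tcp_pos: [0.5263, 0.2662, 0.3289]
ee_rot: [[-0.002, -1.0, -0.0], [-1.0, 0.002, -0.0], [0.0, 0.0, -1.0]]
wrist_force: [-0.1, -0.3, 0.1]
gripper_width: 0.171
gripper_force: 0.0
```

View pics/w1.png

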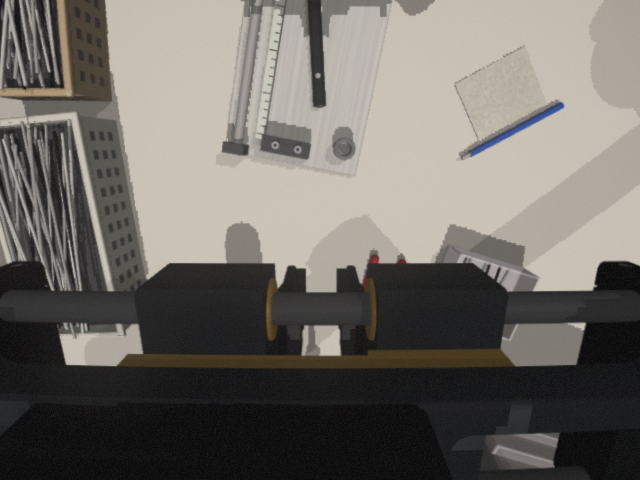

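The stop block is at about (285,147), the bed corner at (355,175), the runner at (344,147) and the shaft's left end at (319,104). I'll enlarge it.

Run:
```python
import cv2
i=cv2.imread('pics/w1.png')[0:180,215:395]
cv2.imwrite('pics/w1c.png',cv2.resize(i,(594,594),interpolation=cv2.INTER_CUBIC))
```

```text
(no output)
```

View pics/w1c.png

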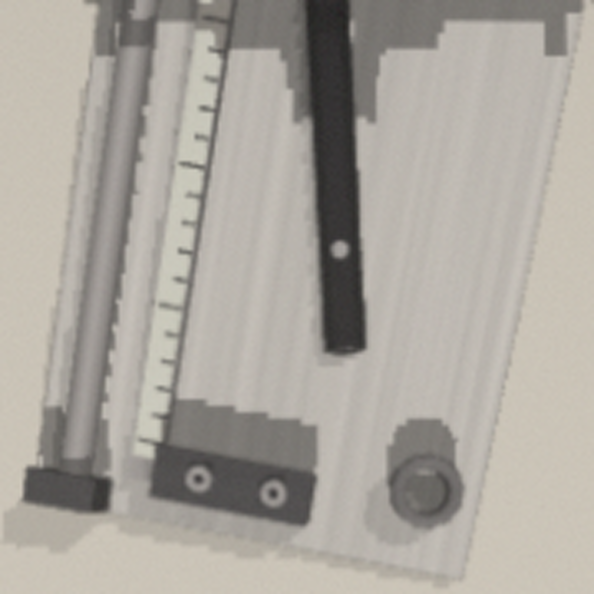

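```bash
cat > fit2.py <<'E'
from h import *
import pickle
from scipy.optimize import least_squares
L=lambda n:pickle.load(open(n+'.pkl','rb'))
S,W0,W1=L('side'),L('wrist'),L('w1')
def inv(p,X):
    X=np.atleast_2d(X)[:,:2]-p[:2];c,s=np.cos(p[2]),np.sin(p[2])
    return np.c_[c*X[:,0]+s*X[:,1],-s*X[:,0]+c*X[:,1]]
cs=lambda a:(np.array(a,float)+.5)/4-.5+[220,190]
c0=lambda a:(np.array(a,float)+.5)/1.65-.5+[290,0]
c1=lambda a:(np.array(a,float)+.5)/3.3-.5+[215,0]
N=None;Y='Y'
O=[(W1,c1((462,580)),.012,-95,220),(W1,c1((580,20)),.012,-95,N),(W1,c1((157,443)),.04,30,Y),(W1,c1((316,474)),.04,-30,Y),
(W1,c1((228,20)),.022,30,N),(W1,c1((166,440)),.022,30,N),
(W0,c0((430,25)),.012,-95,-220),(W0,c0((298,482)),.012,-95,N),(W0,c0((212,75)),.022,30,N),(W0,c0((90,580)),.022,30,N),
(S,cs((702,174)),.012,-95,-220),(S,cs((252,526)),.012,-95,220),(S,cs((40,394)),.012,80,220)]
pts=[px2w(c,[uv],z)[0] for c,uv,z,_,_ in O]
def res(p):
    e=[]
    for X,(c,uv,z,x,y) in zip(pts,O):
        q=inv(p,X)[0]*1e3; w=.5 if c is S else 1
        e.append(w*(q[0]-x))
        e.append(0 if y is N else w*(q[1]-(p[3]*1e3 if y is Y else y)))
    return np.array(e)
f=least_squares(res,[.53,0,-.19,.19],x_scale=[.1,.1,.1,.1],loss='soft_l1');p=f.x;np.save('g.npy',p)
print(p,np.degrees(p[2]));print(np.round(f.fun.reshape(-1,2),1))
mm=lambda c,uv,z:np.round(inv(p,px2w(c,uv,z))*1e3,1).tolist()
print('shaft a,b W1/W0',mm(W1,[c1((345,350))],.026),mm(W0,[c0((188,304))],.026),mm(W0,[[403.5,340]],.026))
print('jaw left-near top, right-near top W0',mm(W0,[c0((292,83)),c0((314,50))],.0465), 'S', mm(S,[cs((513,95)),cs((573,118))],.0465))
print('ferrule top W0',mm(W0,[c0((402,100))],.04),'runner W1',mm(W1,[c1((426,490))],.034))
print('grip top (side,scene)',px2w(S,[[415,169]],.088),px2w(L('scene'),[[168,340]],.088),mm(S,[[415,169]],.088))
print('pump base S',px2w(S,[[362,168]],.0),'spray base',px2w(S,[[168,358]],0.))
E
python3 fit2.py
```

```text
[ 0.53238206  0.001975   -0.18948587  0.18983962] -10.856740879473668
[[ 0.5 -0.3]
 [ 0.   0. ]
 [-0.3 -0.1]
 [-0.   0.1]
 [ 0.3  0. ]
 [-0.5  0. ]
 [ 1.   0.1]
 [-1.9  0. ]
 [-0.3  0. ]
 [ 2.5  0. ]
 [-1.   2.2]
 [ 0.8 -0.9]
 [-1.8  0.1]]
shaft a,b W1/W0 [[-32.2, 143.3]] [[13.1, -31.1]] [[-30.6, 141.7]]
jaw left-near top, right-near top W0 [[-9.0, -159.4], [-16.4, -178.0]] S [[24.6, -165.1], [-21.4, -170.5]]
ferrule top W0 [[-75.0, -166.4]] runner W1 [[-71.7, 187.9]]
grip top (side,scene) [[ 0.4350596  -0.40089936  0.088     ]] [[ 0.44330326 -0.41324419  0.088     ]] [[-19.7, -414.0]]
pump base S [[ 0.6280321  -0.46144074  0.        ]] spray base [[0.64127239 0.43958121 0.        ]]
```

```bash
python3 -m jog '0 -7 -30 -54 -5; 0 -7 -30 -54 -5.9; 0 -7 -30 -54 0; 0 -7 -30 -54 0; 0 -7 -29 -50 0'; python3 -m jog '0 0 0 0 0; 0 0 0 0 0'
cat > where.py <<'E'
from h import *
p=np.load('g.npy');s=r.sense();X=s['tcp_pos'][:2]-p[:2];c,si=np.cos(p[2]),np.sin(p[2])
print('t',round(s['time_s'],2),'gauge xy mm',np.round(1e3*np.array([c*X[0]+si*X[1],-si*X[0]+c*X[1]]),1),'tip above bed',round(1e3*s['tcp_pos'][2]-20,1),'yaw',np.round(np.degrees(np.arctan2(-s['ee_rot'][0,0],-s['ee_rot'][1,0])),1),'F gauge',np.round([c*s['wrist_force'][0]+si*s['wrist_force'][1],-si*s['wrist_force'][0]+c*s['wrist_force'][1],s['wrist_force'][2]],1),'w',s['gripper_width'])
print('gauge +x 10mm =',np.round([10*c,10*si],2),' +y 10mm =',np.round([-10*si,10*c],2))
E
python3 where.py
```

```text
time_s: 1.82
tcp_pos: [0.4909, 0.1162, 0.0619]
ee_rot: [[-0.191, -0.982, 0.001], [-0.982, 0.191, 0.0], [-0.0, -0.001, -1.0]]
wrist_force: [0.5, -0.3, 0.5]
gripper_width: 0.009
gripper_force: 0.0
time_s: 2.08
tcp_pos: [0.4925, 0.1183, 0.0639]
ee_rot: [[-0.19, -0.982, 0.002], [-0.982, 0.19, 0.001], [-0.001, -0.002, -1.0]]
wrist_force: [0.8, -0.2, -0.6]
gripper_width: 0.004
gripper_force: 0.0
t 2.08 gauge xy mm [-61.1 106.7] tip above bed 43.9 yaw 10.9 F gauge [ 0.8 -0.1 -0.6] w 0.004443561880185163
gauge +x 10mm = [ 9.82 -1.88]  +y 10mm = [1.88 9.82]
```

```bash
python3 -m jog '0 0 0 -15 0; 0 0 0 -15 0; 0 0 0 -9 0;0 0 0 0 0;0 0 0 0 0'; python3 where.py; python3 -m jog '0 3.9 -0.75 0 0; 0 3.9 -0.75 0 0;0 3.9 -0.75 0 0;0 3.9 -0.75 0 0;0 3.9 -0.75 0 0';  python3 where.py; python3 -m jog '0 3.9 -0.75 0 0; 0 3.9 -0.75 0 0;0 3.9 -0.75 0 0;0 3.9 -0.75 0 0;0 3.9 -0.75 0 0';  python3 where.py
python3 - <<'E'
from h import *
import pickle
c=cap('side');cv2.imwrite('pics/s2.png',cv2.resize(c['pixels'][190:325,220:400,::-1],None,fx=4,fy=4,interpolation=cv2.INTER_CUBIC))
E
```

```text
time_s: 2.7
tcp_pos: [0.4914, 0.1186, 0.0244]
ee_rot: [[-0.189, -0.982, 0.001], [-0.982, 0.189, 0.0], [-0.0, -0.001, -1.0]]
wrist_force: [-0.0, 0.4, -0.4]
gripper_width: 0.005
gripper_force: 0.0
t 2.7 gauge xy mm [-62.3 106.8] tip above bed 4.4 yaw 10.9 F gauge [-0.1  0.4 -0.4] w 0.005292733560490699
gauge +x 10mm = [ 9.82 -1.88]  +y 10mm = [1.88 9.82]
time_s: 3.32
tcp_pos: [0.5108, 0.1145, 0.024]
ee_rot: [[-0.189, -0.982, -0.0], [-0.982, 0.189, -0.0], [0.0, 0.0, -1.0]]
wrist_force: [-0.0, 0.4, 0.2]
gripper_width: 0.004
gripper_force: 0.1
t 3.33 gauge xy mm [-42.4 106.4] tip above bed 4.0 yaw 10.9 F gauge [-0.1  0.3  0.2] w 0.0035290068728226305
gauge +x 10mm = [ 9.82 -1.88]  +y 10mm = [1.88 9.82]
time_s: 3.95
tcp_pos: [0.5302, 0.1108, 0.024]
ee_rot: [[-0.189, -0.982, -0.0], [-0.982, 0.189, -0.0], [0.0, 0.0, -1.0]]
wrist_force: [-0.3, -0.6, -0.1]
gripper_width: 0.004
gripper_force: 0.2
t 3.95 gauge xy mm [-22.6 106.4] tip above bed 4.0 yaw 10.9 F gauge [-0.2 -0.6 -0.1] w 0.0038945040242231123
gauge +x 10mm = [ 9.82 -1.88]  +y 10mm = [1.88 9.82]
```

View pics/s2.png

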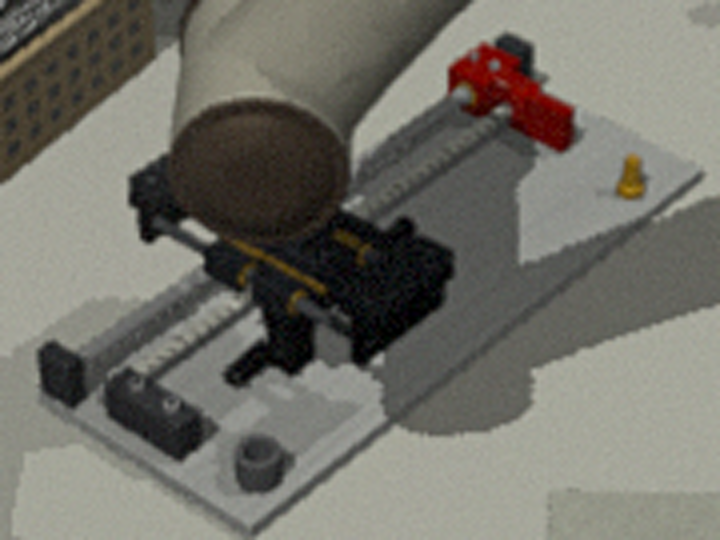

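The tips are behind the shaft and its left end has moved to crop (236,375), so the push works. Continuing.

```bash
python3 -m jog '0 2.9 -0.55 0 0; 0 2.9 -0.55 0 0;0 2.9 -0.55 0 0;0 2.9 -0.55 0 0;0 2.9 -0.55 0 0';  python3 where.py|head -1; python3 -m jog '0 1 -0.2 0 0; 0 1 -0.2 0 0;0 1 -0.2 0 0;0 0 0 0 0;0 0 0 0 0'|grep -v rot;  python3 where.py|head -1
```

```text
time_s: 4.62
tcp_pos: [0.5446, 0.108, 0.024]
ee_rot: [[-0.189, -0.982, -0.0], [-0.982, 0.189, -0.0], [0.0, 0.0, -1.0]]
wrist_force: [-0.9, 0.4, 0.2]
gripper_width: 0.003
gripper_force: 0.3
t 4.62 gauge xy mm [ -8.  106.4] tip above bed 4.0 yaw 10.9 F gauge [-0.9  0.2  0.2] w 0.0028597954102540534
time_s: 5.25
tcp_pos: [0.5475, 0.1074, 0.0241]
wrist_force: [0.5, -0.4, -0.9]
gripper_width: 0.004
gripper_force: 0.1
t 5.25 gauge xy mm [ -5.  106.4] tip above bed 4.1 yaw 10.9 F gauge [ 0.5 -0.3 -0.9] w 0.0039099371605469755
```

```bash
python3 -m jog '0 1 -0.2 0 0; 0 0 0 0 0;0 0 0 0 0'|grep -v rot;  python3 where.py|head -1;python3 -m jog '0 1 -0.2 0 0; 0 0 0 0 0;0 0 0 0 0'|grep -v rot;  python3 where.py|head -1
```

```text
time_s: 5.62
tcp_pos: [0.5485, 0.1072, 0.0241]
wrist_force: [-0.1, 0.4, -0.3]
gripper_width: 0.009
gripper_force: 0.1
t 5.62 gauge xy mm [ -4.  106.4] tip above bed 4.1 yaw 10.9 F gauge [-0.2  0.4 -0.3] w 0.009214976959930319
time_s: 6.0
tcp_pos: [0.5495, 0.1071, 0.0241]
wrist_force: [-0.2, -0.5, -0.1]
gripper_width: 0.004
gripper_force: 0.1
t 6.0 gauge xy mm [ -3.  106.4] tip above bed 4.1 yaw 10.9 F gauge [-0.1 -0.6 -0.1] w 0.004119285319765123
```

```bash
for i in 1; do python3 -m jog '0 1 -0.2 0 0; 0 0 0 0 0'>/dev/null;  python3 where.py|head -1;python3 -m jog '0 1 -0.2 0 0; 0 0 0 0 0'>/dev/null;  python3 where.py|head -1; python3 -m jog '0 1 -0.2 0 0; 0 0 0 0 0'>/dev/null;  python3 where.py|head -1; done
```

```text
t 6.25 gauge xy mm [ -1.9 106.4] tip above bed 4.0 yaw 10.9 F gauge [-0.1 -0.2  0.7] w 0.004107432130565421
t 6.5 gauge xy mm [ -0.9 106.4] tip above bed 4.0 yaw 10.9 F gauge [-1.  -0.2  1. ] w 0.0073572680579133765
t 6.75 gauge xy mm [  0.2 106.4] tip above bed 4.1 yaw 10.9 F gauge [-0.2 -0.4 -0.2] w 0.004335937117179785
```

```bash
python3 -m jog '0 1 -0.2 0 0; 0 0 0 0 0'>/dev/null;  python3 where.py|head -1;python3 -m jog '0 1 -0.2 0 0; 0 0 0 0 0'>/dev/null;  python3 where.py|head -1; python3 -m jog '0 1 -0.2 0 0; 0 0 0 0 0'>/dev/null;  python3 where.py|head -1
python3 - <<'E'
from h import *
c=cap('side');cv2.imwrite('pics/s3.png',cv2.resize(c['pixels'][190:325,220:400,::-1],None,fx=4,fy=4,interpolation=cv2.INTER_CUBIC))
E
```

```text
t 7.0 gauge xy mm [  0.9 106.3] tip above bed 4.0 yaw 10.9 F gauge [-1.   0.1  0.3] w 0.003241174608429522
t 7.25 gauge xy mm [  1.8 106.1] tip above bed 4.0 yaw 10.9 F gauge [-3.  -0.5  0.8] w 0.005159315417842039
t 7.5 gauge xy mm [  2.7 105.9] tip above bed 3.9 yaw 10.9 F gauge [-2.7 -0.6  1.4] w 0.00621584562621451
```

View pics/s3.png

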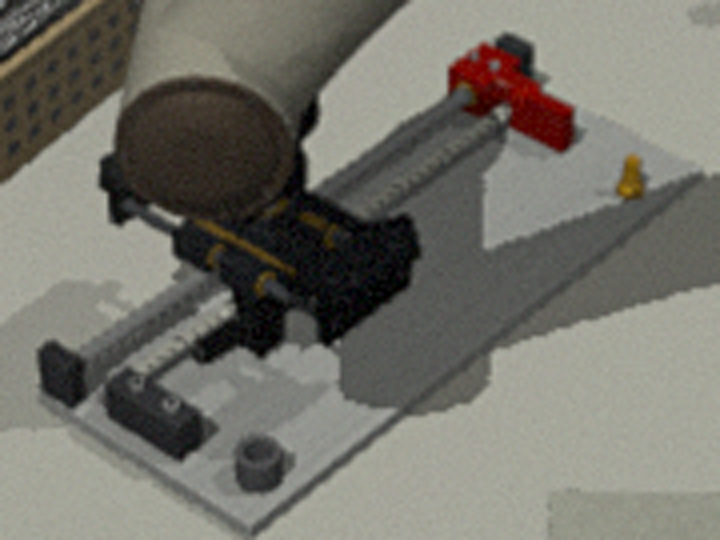

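The shaft's left end now lies against the fence (crop (205,350)), with a contact force of about 3 N. Next I'll seat its right part as well.

```bash
python3 -m jog '0 -6 1.1 0 0; 0 -6 -19 0 0; 0 -4 -20 0 0; 0 -4 -20 0 0; 0 -3 -20 0 0'>/dev/null; python3 where.py|head -1; python3 -m jog '0 3.9 -0.75 0 0; 0 3.9 -0.75 0 0;0 0 0 0 0'>/dev/null;  python3 where.py|head -1
```

```text
t 8.18 gauge xy mm [-4.7 23.8] tip above bed 4.2 yaw 10.9 F gauge [0.7 0.3 0.3] w 0.008519297932089744
t 8.55 gauge xy mm [ 3.9 26. ] tip above bed 4.1 yaw 10.9 F gauge [-0.9 -0.2 -0.3] w 0.004191716283845091
```

```bash
python3 -m jog '0 1 -0.2 0 0; 0 0 0 0 0'>/dev/null;  python3 where.py|head -1;python3 -m jog '0 1 -0.2 0 0; 0 0 0 0 0'>/dev/null;  python3 where.py|head -1
```

```text
t 8.8 gauge xy mm [ 4.2 25.9] tip above bed 4.0 yaw 10.9 F gauge [ 0.9 -0.7  0.9] w 0.007371255952276617
t 9.05 gauge xy mm [ 4.9 25.6] tip above bed 4.0 yaw 10.9 F gauge [-1.3  0.7  0.8] w 0.0053627634546389935
```

```bash
python3 -m jog '0 1 -0.2 0 0; 0 0 0 0 0'>/dev/null;  python3 where.py|head -1;python3 -m jog '0 1 -0.2 0 0; 0 0 0 0 0'>/dev/null;  python3 where.py|head -1
```

```text
t 9.3 gauge xy mm [ 5.  25.5] tip above bed 3.9 yaw 10.9 F gauge [-4.6  2.8  1.9] w 0.0037640849611611854
t 9.55 gauge xy mm [ 5.2 25.4] tip above bed 3.9 yaw 10.9 F gauge [-7.3  4.   4.2] w 0.004400975994686886
```

```bash
python3 -m jog '0 -8 1.5 0 0; 0 -8 1.5 10 0; 0 0 40 60 0; 0 0 50 60 0; 0 0 50 60 0'>/dev/null; python3 -m jog '0 0 50 60 0;0 0 50 60 0;0 0 25 60 0; 0 0 0 40 0; 0 0 0 0 0'; python3 -m jog '0 0 0 0 0; 0 0 0 0 0'|head -2
python3 - <<'E'
from h import *
import pickle
c=cap('wrist');pickle.dump(c,open('w2.pkl','wb'))
p=np.load('g.npy');C,s=np.cos(p[2]),np.sin(p[2])
g=lambda x,y,z:[p[0]+(C*x-s*y)/1e3,p[1]+(s*x+C*y)/1e3,z/1e3]
print(w2px(c,[g(-95,220,12),g(80,220,12),g(30,190,22),g(30,10,22),g(30,-30,22),g(30,-166,22)]))
i=c['pixels'][0:200,180:440,::-1]
cv2.imwrite('pics/w2.png',cv2.resize(i,None,fx=3,fy=3,interpolation=cv2.INTER_CUBIC))
E
```

```text
time_s: 10.8
tcp_pos: [0.529, 0.2479, 0.3807]
ee_rot: [[-0.188, -0.982, 0.008], [-0.982, 0.189, 0.005], [-0.006, -0.007, -1.0]]
wrist_force: [0.0, -0.8, -0.4]
gripper_width: 0.007
gripper_force: 0.0
time_s: 11.05
tcp_pos: [0.5277, 0.2468, 0.3743]
[[ 350.55206893  180.95113457]
 [ 231.1867691   181.34727239]
 [ 263.30347563  160.57138585]
 [ 258.49135905   21.6950967 ]
 [ 257.48585106  -11.55527008]
 [ 254.51723156 -128.80394451]]
```

```bash
python3 -m jog '0 0 30 0 0; 0 0 20 0 0;0 0 0 0 0;0 0 0 0 0;0 0 0 0 0'|head -2
python3 - <<'E'
from h import *
import pickle
c=cap('wrist');pickle.dump(c,open('w2.pkl','wb'))
i=c['pixels'][0:260,180:380,::-1]
cv2.imwrite('pics/w2.png',cv2.resize(i,(460,598),interpolation=cv2.INTER_CUBIC))
E
```

```text
time_s: 11.72
tcp_pos: [0.5283, 0.2968, 0.376]
```

View pics/w2.png

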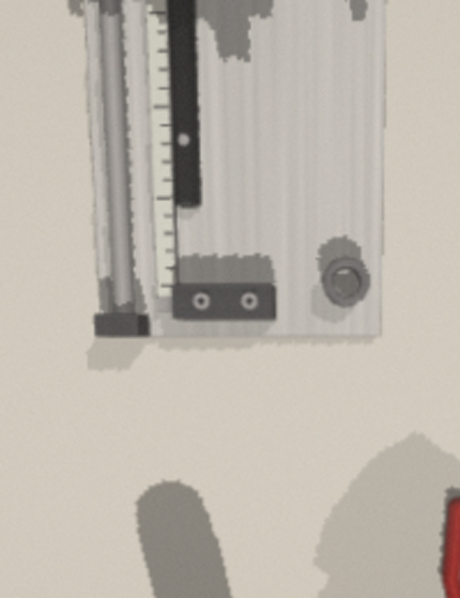

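The shaft now lies along the fence (crop x 168–200), with its left end at crop (188,205) and the stop face at y≈283. I'll measure the gap and re-fit the gauge's yaw.

```bash
cat > m.py <<'E'
from h import *
import pickle
c=pickle.load(open('w2.pkl','rb'));p=np.load('g.npy')
cc=lambda a:(np.array(a,float)+.5)/2.3-.5+[180,0]
def inv(X):
    X=np.atleast_2d(X)[:,:2]-p[:2];C,s=np.cos(p[2]),np.sin(p[2])
    return np.round(1e3*np.c_[C*X[:,0]+s*X[:,1],-s*X[:,0]+C*X[:,1]],1)
q=lambda z,*u:inv(px2w(c,[cc(x) for x in u],z)).tolist()
print('corner',q(.012,(381,335)),'near edge',q(.012,(385,20)),'stop',q(.04,(173,284),(275,284)))
print('a end top',q(.026,(188,205)))
g=c['pixels'].mean(2)
u=[];v=[]
for y in range(4,84,8):
    row=g[y,245:290];d=np.where(row<75)[0]+245
    if len(d):u.append([d[0]-.5,y]);v.append([d[-1]+.5,y])
A=inv(px2w(c,u,.019));B=inv(px2w(c,v,.019))
print(np.c_[A,B])
print('slope far,near',np.polyfit(A[:,1],A[:,0],1),np.polyfit(B[:,1],B[:,0],1))
E
python3 m.py
```

```text
corner [[-94.9, 219.3]] near edge [[-95.0, 40.5]] stop [[28.7, 189.9], [-30.8, 190.3]]
a end top [[20.5, 144.3]]
[[ 29.7  36.9  13.9  37.1]
 [ 30.1  46.6  14.2  46.8]
 [ 29.1  56.4  14.5  56.6]
 [ 29.5  66.2  14.8  66.4]
 [ 29.9  76.1  15.2  76.3]
 [ 28.9  86.1  14.1  86.2]
 [ 29.3  96.1  14.5  96.2]
 [ 29.7 106.2  14.8 106.3]
 [ 28.7 116.3  15.1 116.5]
 [ 29.1 126.6  15.5 126.7]]
slope far,near [-8.39472677e-03  3.00829110e+01] [1.23136129e-02 1.36563174e+01]
```

```bash
python3 -m jog '0 1 -44 -39 0; 0 1 -44 -39 0; 0 1 -44 -39 0; 0 1 -44 -39 0;0 1 -44 -39 0'|head -2;  python3 -m jog '0 1 -44 -39 0; 0 1 -45 -39 0; 0 2 -45 -39 0; 0 0 0 0 0;0 0 0 0 0'|head -2; python3 where.py
```

```text
time_s: 12.4
tcp_pos: [0.5332, 0.0757, 0.1803]
time_s: 13.02
tcp_pos: [0.538, -0.0568, 0.0645]
t 13.03 gauge xy mm [ 16.6 -56.7] tip above bed 44.5 yaw 10.9 F gauge [ 0.2  0.5 -0.5] w 0.01071830508823157
gauge +x 10mm = [ 9.82 -1.88]  +y 10mm = [1.88 9.82]
```

```bash
python3 -m jog '0 -1 0 -15 0; 0 0 0 -13 0; 0 0 0 -7 0; 0 0 0 -5 0;0 0 0 0 0'|head -4;python3 where.py|head -1;  python3 -m jog '0 0.56 2.95 0 0; 0 0.56 2.95 0 0;0 0.56 2.95 0 0;0 0.56 2.95 0 0;0 0.56 2.95 0 0'>/dev/null; python3 where.py|head -1; python3 -m jog '0 0.56 2.95 0 0; 0 0.56 2.95 0 0;0 0.56 2.95 0 0;0 0.56 2.95 0 0;0 0.56 2.95 0 0'>/dev/null; python3 where.py|head -1
```

```text
time_s: 13.65
tcp_pos: [0.5361, -0.0565, 0.0234]
ee_rot: [[-0.189, -0.982, -0.001], [-0.982, 0.189, -0.0], [0.0, 0.001, -1.0]]
wrist_force: [0.1, -0.3, -0.3]
t 13.65 gauge xy mm [ 14.7 -56.7] tip above bed 3.4 yaw 10.9 F gauge [ 0.2 -0.3 -0.3] w 0.004869230625388488
t 14.28 gauge xy mm [ 14.8 -41.8] tip above bed 4.0 yaw 10.9 F gauge [ 1.1 -1.1  1.2] w 0.005483375453124877
t 14.9 gauge xy mm [ 14.8 -26.6] tip above bed 3.8 yaw 10.9 F gauge [-0.5 -1.1  1.1] w 0.0073076302344172615
```

```bash
python3 -m jog '0 0.56 2.95 0 0; 0 0.56 2.95 0 0;0 0.56 2.95 0 0;0 0.56 2.95 0 0;0 0.56 2.95 0 0'>/dev/null; python3 where.py|head -1; python3 -m jog '0 0.56 2.95 0 0; 0 0.38 1.96 0 0; 0 0.19 0.98 0 0;0 0.19 0.98 0 0'>/dev/null; python3 where.py|head -1;  python3 -m jog '0 0.19 0.98 0 0;0 0 0 0 0'>/dev/null; python3 where.py|head -1;  python3 -m jog '0 0.19 0.98 0 0;0 0 0 0 0'>/dev/null; python3 where.py|head -1
```

```text
t 15.53 gauge xy mm [ 14.8 -11.6] tip above bed 3.8 yaw 10.9 F gauge [ 0.8 -1.   1. ] w 0.008750899213452536
t 16.02 gauge xy mm [14.8 -4.8] tip above bed 3.8 yaw 10.9 F gauge [-0.2 -0.2  2. ] w 0.005368071807215593
t 16.27 gauge xy mm [14.8 -3.7] tip above bed 3.8 yaw 10.9 F gauge [-0.8 -2.3  1.1] w 0.003008172192613425
t 16.52 gauge xy mm [14.8 -2.7] tip above bed 3.8 yaw 10.9 F gauge [ 0.  -0.8  0.7] w 0.009200225364145567
```

```bash
python3 -m jog '0 0.19 0.98 0 0;0 0 0 0 0'>/dev/null; python3 where.py|head -1;  python3 -m jog '0 0.19 0.98 0 0;0 0 0 0 0'>/dev/null; python3 where.py|head -1;  python3 -m jog '0 0.19 0.98 0 0;0 0 0 0 0'>/dev/null; python3 where.py|head -1
```

```text
t 16.77 gauge xy mm [14.8 -1.6] tip above bed 3.8 yaw 10.9 F gauge [-0.5 -1.3  0.7] w 0.003344895012239779
t 17.02 gauge xy mm [14.8 -0.6] tip above bed 3.8 yaw 10.9 F gauge [ 0.4 -0.6  0.2] w 0.0066748361213528
t 17.27 gauge xy mm [14.5 -0.4] tip above bed 3.7 yaw 10.9 F gauge [ 0.8 -5.2  1.6] w 0.0053333819804811155
```

```bash
python3 -m jog '0 0.19 0.98 0 0;0 0 0 0 0'>/dev/null; python3 where.py|head -1
```

```text
t 17.52 gauge xy mm [14.2 -0.3] tip above bed 3.7 yaw 10.9 F gauge [ 1.2 -7.9  2.7] w 0.00851238402404853
```

```bash
python3 -m jog '0 -1.1 -5.9 0 0; 0 -14.7 2.8 0 0; 0 -14.7 2.8 0 0; 0 4 20.8 0 0; 0 4 20.8 0 0'>/dev/null;  python3 -m jog '0 4 20.8 0 0; 0 4 20.8 0 0;0 4 20.8 0 0;0 0 0 0 0'>/dev/null; python3 where.py|head -1; python3 -m jog '0 4.9 -0.95 0 0;0 4.9 -0.95 0 0;0 3.9 -0.75 0 0;0 2 -0.4 0 0;0 0 0 0 0'>/dev/null; python3 where.py|head -1;  python3 -m jog '0 1 -0.2 0 0; 0 0 0 0 0'>/dev/null;  python3 where.py|head -1;python3 -m jog '0 1 -0.2 0 0; 0 0 0 0 0'>/dev/null;  python3 where.py|head -1
```

```text
t 18.65 gauge xy mm [-14.8 103.1] tip above bed 3.7 yaw 10.8 F gauge [-0.7 -1.  -0.1] w 0.007397153999250913
t 19.27 gauge xy mm [  1.1 100.8] tip above bed 3.8 yaw 10.9 F gauge [ 0.   0.4 -0.5] w 0.008950795045109632
t 19.52 gauge xy mm [  1.9 101.1] tip above bed 3.8 yaw 10.9 F gauge [-0.4 -0.2  0.3] w 0.004283192244498628
t 19.77 gauge xy mm [  3.  101.1] tip above bed 3.8 yaw 10.9 F gauge [ 0.4 -0.5 -0.8] w 0.0021633346408821896
```

```bash
python3 -m jog '0 1 -0.2 0 0; 0 0 0 0 0'>/dev/null;  python3 where.py|head -1;python3 -m jog '0 1 -0.2 0 0; 0 0 0 0 0'>/dev/null;  python3 where.py|head -1;python3 -m jog '0 1 -0.2 0 0; 0 0 0 0 0'>/dev/null;  python3 where.py|head -1
```

```text
t 20.02 gauge xy mm [  4.1 101.1] tip above bed 3.8 yaw 10.9 F gauge [-0.3 -0.5 -0.9] w 0.004195901867532174
t 20.27 gauge xy mm [  4.8 100.9] tip above bed 3.8 yaw 10.9 F gauge [-0.5  0.9  1.2] w 0.004698585221685716
t 20.52 gauge xy mm [  5.2 100.8] tip above bed 3.7 yaw 10.9 F gauge [-4.6  1.4  2.7] w 0.006794390292157359
```

```bash
python3 -m jog '0 -7.9 1.5 0 0; 0 0 0 30 0; 0 0 0 35 0; 0 -6.5 -50 0 0; 0 -6.5 -50 0 0'>/dev/null;  python3 -m jog '0 -6.5 -50 0 0; 0 -6.5 -50 0 0;0 -6.5 -50 0 0;0 -6.5 -51 0 0;0 0 0 0 0'>/dev/null; python3 -m jog '0 0 0 0 0;0 0 0 0 0'>/dev/null;python3 where.py|head -1
python3 - <<'E'
from h import *
import pickle
c=cap('side');S=pickle.load(open('side.pkl','rb'))
p=np.load('g.npy');C,s=np.cos(p[2]),np.sin(p[2])
# dark shaft along line 14mm above bed, x=21.9: sample brightness along y
ys=np.arange(-40,215,5);P=[[p[0]+(C*19-s*y)/1e3,p[1]+(s*19+C*y)/1e3,.026] for y in ys]
g=c['pixels'].mean(2).astype(np.float32);uv=w2px(c,P).astype(np.float32)
print([(int(y),int(g[int(round(v)),int(round(u))])) for y,(u,v) in zip(ys,uv)])
E
```

```text
t 22.02 gauge xy mm [  16.5 -201. ] tip above bed 68.9 yaw 10.8 F gauge [-0.2  0.3  0.3] w 0.007113247079652097
[(-40, 132), (-35, 138), (-30, 140), (-25, 138), (-20, 139), (-15, 139), (-10, 138), (-5, 141), (0, 154), (5, 110), (10, 66), (15, 14), (20, 8), (25, 21), (30, 11), (35, 13), (40, 17), (45, 13), (50, 20), (55, 16), (60, 14), (65, 18), (70, 15), (75, 12), (80, 18), (85, 16), (90, 16), (95, 2), (100, 16), (105, 24), (110, 22), (115, 17), (120, 11), (125, 19), (130, 15), (135, 16), (140, 17), (145, 19), (150, 13), (155, 27), (160, 11), (165, 0), (170, 5), (175, 19), (180, 38), (185, 39), (190, 45), (195, 38), (200, 39), (205, 41), (210, 34)]
```

```bash
python3 -m jog '0 -1 0 -20 0; 0 0 0 -20 0; 0 0 0 -13 0; 0 0 0 -9 0;0 0 0 0 0'>/dev/null;python3 where.py|head -1;  python3 -m jog '0 0.56 2.95 0 0; 0 0.56 2.95 0 0;0 0.56 2.95 0 0;0 0.56 2.95 0 0;0 0.56 2.95 0 0'>/dev/null; python3 where.py|head -1; python3 -m jog '0 0.94 4.91 0 0; 0 0.94 4.91 0 0; 0 0.94 4.91 0 0; 0 0.94 4.91 0 0; 0 0.94 4.91 0 0'>/dev/null; python3 where.py|head -1
```

```text
t 22.7 gauge xy mm [  15.2 -201.9] tip above bed 6.4 yaw 10.9 F gauge [ 0.6  0.1 -0. ] w 0.00912747979493791
t 23.32 gauge xy mm [  15.8 -187. ] tip above bed 7.2 yaw 10.9 F gauge [ 0.3 -2.9  2.2] w 0.009552831389598188
t 23.95 gauge xy mm [  15.6 -161.7] tip above bed 6.9 yaw 10.9 F gauge [ 1.3 -3.2  1.1] w 0.009655715107671112
```

```bash
python3 -m jog '0 0.94 4.91 0 0; 0 0.94 4.91 0 0; 0 0.94 4.91 0 0; 0 0.94 4.91 0 0; 0 0.94 4.91 0 0'>/dev/null; python3 where.py|head -1; python3 -m jog '0 0.94 4.91 0 0; 0 0.94 4.91 0 0; 0 0.94 4.91 0 0; 0 0.94 4.91 0 0; 0 0.94 4.91 0 0'>/dev/null; python3 where.py|head -1; python3 -m jog '0 0.94 4.91 0 0; 0 0.94 4.91 0 0; 0 0.94 4.91 0 0; 0 0.94 4.91 0 0; 0 0.94 4.91 0 0'>/dev/null; python3 where.py|head -1; python3 -m jog '0 0.94 4.91 0 0; 0 0.94 4.91 0 0; 0 0.94 4.91 0 0; 0 0.94 4.91 0 0; 0 0.94 4.91 0 0'>/dev/null; python3 where.py|head -1; python3 -m jog '0 0.94 4.91 0 0; 0 0.94 4.91 0 0; 0 0.94 4.91 0 0; 0 0.94 4.91 0 0'>/dev/null; python3 where.py|head -1
```

```text
t 24.57 gauge xy mm [  15.3 -136.8] tip above bed 6.7 yaw 10.9 F gauge [ 2.7 -1.9  0.1] w 0.0050641663374385165
t 25.2 gauge xy mm [  15.3 -111.8] tip above bed 6.8 yaw 10.9 F gauge [ 1.8 -2.  -0.4] w 0.002419180381071628
t 25.82 gauge xy mm [ 15.3 -86.8] tip above bed 6.8 yaw 10.9 F gauge [ 1.9 -2.5 -0.5] w 0.005799083828589352
t 26.45 gauge xy mm [ 15.3 -61.9] tip above bed 6.8 yaw 10.9 F gauge [ 2.5 -2.3 -0.4] w 0.0050974618729367205
t 26.95 gauge xy mm [ 15.3 -41.8] tip above bed 6.8 yaw 10.9 F gauge [ 2.  -2.1 -0.1] w 0.004559959773168004
```

```bash
python3 -m jog '0 0.56 2.95 0 0; 0 0.56 2.95 0 0;0 0.56 2.95 0 0;0 0.56 2.95 0 0;0 0.56 2.95 0 0'>/dev/null; python3 -m jog '0 0.56 2.95 0 0; 0 0.56 2.95 0 0;0 0.38 1.96 0 0;0 0.19 0.98 0 0;0 0 0 0 0'>/dev/null; python3 where.py|head -1;  python3 -m jog '0 0.19 0.98 0 0;0 0 0 0 0'>/dev/null; python3 where.py|head -1;  python3 -m jog '0 0.19 0.98 0 0;0 0 0 0 0'>/dev/null; python3 where.py|head -1; python3 -m jog '0 0.19 0.98 0 0;0 0 0 0 0'>/dev/null; python3 where.py|head -1
```

```text
t 28.2 gauge xy mm [ 15.2 -18.5] tip above bed 6.8 yaw 10.9 F gauge [ 1.8 -3.3 -0.3] w 0.004625588588027724
t 28.45 gauge xy mm [ 15.2 -18.4] tip above bed 6.8 yaw 10.9 F gauge [ 3.3 -7.5  0.5] w 0.0014261115251135706
t 28.7 gauge xy mm [ 15.2 -18.3] tip above bed 6.8 yaw 10.9 F gauge [  5.5 -11.1  -0.5] w 0.0019016066695404727
t 28.95 gauge xy mm [ 15.1 -18.1] tip above bed 6.8 yaw 11.0 F gauge [  5.2 -14.9  -1. ] w 0.008975672755352111
```

```bash
python3 -m jog '0 -0.8 -3.9 0 0; 0 -1.1 -5.9 0 0; 0 0 0 40 0; 0 0 0 60 0; 0 0 0 60 0'>/dev/null; python3 -m jog '0 0 40 40 0; 0 5 50 0 0; 0 5 50 0 0; 0 5 30 0 0;0 0 0 0 0'>/dev/null;python3 -m jog '0 0 0 0 0; 0 0 0 0 0'>/dev/null; python3 where.py|head -1
cat > chk.py <<'E'
from h import *
p=np.load('g.npy');C,s=np.cos(p[2]),np.sin(p[2])
W=lambda x,y,z:[p[0]+(C*x-s*y)/1e3,p[1]+(s*x+C*y)/1e3,z/1e3]
for n in('wrist','side'):
  c=cap(n);cv2.imwrite(f'pics/chk_{n}.png',c['pixels'][:,:,::-1])
  for x,z in((20,26),(23,26),(-8,46.5)):
    out=[]
    for y in np.arange(-24,34,2.):
        u,v=np.round(w2px(c,[W(x,y,z)])[0]).astype(int)
        if 0<=u<640 and 0<=v<480:
            a=c['pixels'][v,u].astype(int); out.append((int(y),'R' if a[0]>1.8*a[1] and a[0]>50 else 'K' if a.max()<70 else '.'))
    print(n,x,z,' '.join(f'{y}{k}' for y,k in out))
  uv=w2px(c,[W(20,-2,46),W(20,10,26),W(20,190,26)]);print(uv.round(0).tolist())
E
python3 chk.py
```

```text
t 30.45 gauge xy mm [ -2.1 143.7] tip above bed 206.8 yaw 11.0 F gauge [-0.  -0.3 -0.1] w 0.007805363960221399
wrist 20 26 -24. -22. -20. -18. -16. -14. -12R -10R -8R -6R -4R -2R 0R 2R 4R 6K 8K 10K 12K 14K 16K 18K 20K 22K 24. 26. 28K 30K 32K
wrist 23 26 -24. -22. -20. -18. -16. -14. -12R -10R -8R -6R -4R -2R 0R 2R 4R 6K 8K 10K 12K 14K 16K 18K 20K 22K 24. 26. 28K 30K 32K
wrist -8 46.5 -24. -22. -20. -18. -16. -14. -12. -10. -8. -6. -4. -2. 0R 2R 4R 6R 8R 10R 12R 14R 16. 18. 20. 22. 24. 26. 28. 30. 32.
[[295.0, 57.0], [297.0, 75.0], [300.0, 258.0]]
side 20 26 -24. -22. -20R -18R -16R -14R -12R -10R -8R -6K -4R -2R 0R 2R 4R 6R 8K 10K 12K 14K 16K 18K 20K 22K 24K 26K 28K 30K 32K
side 23 26 -24K -22R -20R -18R -16R -14R -12R -10R -8R -6R -4R -2R 0R 2R 4R 6K 8K 10K 12K 14K 16K 18K 20K 22K 24. 26K 28K 30K 32K
side -8 46.5 -24. -22. -20. -18. -16. -14. -12. -10. -8. -6. -4. -2. 0R 2R 4R 6R 8R 10R 12R 14R 16R 18R 20R 22R 24R 26R 28R 30R 32R
[[309.0, 243.0], [306.0, 251.0], [255.0, 288.0]]
```

Run:
```python
import cv2
i=cv2.imread('pics/chk_wrist.png')[:,:,::-1]
for u in (292,294,297,299,301): print(u,[(v,*map(int,i[v,u])) for v in range(66,86)])
for v in range(48,84,2): print(v,''.join('R' if a[0]>1.7*a[1] and a[0]>110 else 'r' if a[0]>1.7*a[1] and a[0]>25 else 'K' if a.max()<70 else '.' for a in i[v,262:352].astype(int)))
```

```text
292 [(66, 106, 43, 42), (67, 105, 38, 37), (68, 105, 39, 36), (69, 101, 42, 36), (70, 84, 40, 36), (71, 64, 33, 34), (72, 61, 37, 34), (73, 60, 35, 35), (74, 59, 35, 35), (75, 51, 40, 38), (76, 42, 38, 40), (77, 44, 43, 40), (78, 44, 41, 41), (79, 40, 40, 40), (80, 39, 38, 37), (81, 43, 41, 38), (82, 44, 43, 43), (83, 45, 41, 39), (84, 42, 41, 38), (85, 44, 40, 40)]
294 [(66, 101, 34, 33), (67, 106, 42, 40), (68, 104, 42, 39), (69, 106, 43, 38), (70, 83, 39, 37), (71, 67, 41, 40), (72, 60, 37, 36), (73, 60, 36, 35), (74, 61, 38, 35), (75, 52, 39, 38), (76, 44, 38, 37), (77, 39, 35, 34), (78, 41, 42, 41), (79, 44, 43, 39), (80, 43, 41, 39), (81, 43, 41, 40), (82, 45, 43, 40), (83, 45, 43, 43), (84, 44, 42, 42), (85, 45, 43, 42)]
297 [(66, 106, 44, 41), (67, 107, 43, 42), (68, 105, 41, 38), (69, 103, 41, 38), (70, 84, 39, 37), (71, 63, 36, 33), (72, 60, 37, 34), (73, 61, 40, 37), (74, 62, 40, 38), (75, 53, 43, 41), (76, 41, 37, 35), (77, 47, 41, 43), (78, 44, 41, 41), (79, 43, 42, 40), (80, 43, 41, 39), (81, 43, 42, 39), (82, 42, 40, 39), (83, 46, 42, 43), (84, 45, 44, 43), (85, 45, 42
[... 1732 characters left out ...]
rrrrrrrrRRRRRRRRRRRRRRRRRRR...............
70 rrrrrrrr................rrrrrrrrrrrrrrrrrrrrrrrrrrrrrrrrrRRRRRRRRRRRRRRRRRR...............
72 rrrrrrrrKKKKKKKKKKKKKKKKKKKKrKKKKKKKKKKKKrKrKKKKKKKrKKrrrrrrrrrrrrrrrrrrrr................
74 rrrrrrrrrr................KKKKKKKKKKKKrrrrrrrrrrrrrrrrrrrrrrrrrrrrrrrrrrrr................
76 rrrrrrrrrr..........KKKKK.KKKKKKKKKKKKKKKrrrrrrrrrrrrrrrrrrrrrrrrrrrrrrrr.................
78 RRrrrrrrrr................KKKKKKKKKKKKKKKK................................................
80 rrrrrrrrr.K...............KKKKKKKKKKKKKKKK................................................
82 .rrrrrrrrr................KKKKKKKKKKKKKKKK................................................
```

Run:
```python
from h import *
c=cap('wrist');p=np.load('g.npy')
def inv(X):
    X=X[:,:2]-p[:2];C,s=np.cos(p[2]),np.sin(p[2]);return np.round(1e3*np.c_[C*X[:,0]+s*X[:,1],-s*X[:,0]+C*X[:,1]],1)
g=c['pixels'].mean(2);u=[];v=[]
for y in range(80,240,16):
    d=np.where(g[y,280:315]<75)[0]+280;u.append([d[0]-.5,y]);v.append([d[-1]+.5,y])
print(np.c_[inv(px2w(c,u,.019)),inv(px2w(c,v,.019))]); print(r.sense()['time_s'])
```

```text
[[ 29.9  12.8  14.4  12.9]
 [ 29.2  27.5  14.6  27.6]
 [ 29.6  42.5  14.8  42.6]
 [ 29.9  57.7  15.   57.7]
 [ 29.3  73.1  14.2  73.2]
 [ 29.6  88.9  14.4  89. ]
 [ 30.  105.   14.6 105. ]
 [ 29.3 121.4  14.9 121.4]
 [ 29.7 138.1  15.1 138.2]
 [ 30.1 155.2  14.3 155.3]]
30.6
```

The shaft is seated parallel on the fence along its whole length, stop and cursor contact are confirmed, and the robot is clear, so I'm handing in.

```bash
python3 -c "from station import r;print(r.finish_job())"
```

```text
the job is handed in; nothing more can be done
None
```

I handed the job in at about 31 s: the shaft lies along the fence with its left end against the stop block, and the cursor jaw touches its right end. The last camera measurement and the push forces (about 15 N at most) agree with this; the bystanders were not re-measured, but no move went near them at table height.

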